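# Fit the drawing drum on the wire-drawing machine

### The job

Fit the loose aluminium drawing drum on the wire-drawing machine: lower it flange down over the upright shaft without dropping it on, and turn it round until the slot hidden in its underside finds the drive pin and the drum sits fully down, flush on the drive plate. Then let go and leave everything else on the bench where it is.

Things in the scene. Friction and masses are not known exactly. Their poses are not given: they have to be found in the camera images.
- drum_c (a point): centre of the loose aluminium drawing drum to be fitted (about 0.4 kg), on its axis, 25 mm above its underside. Bottom flange 96 mm across, 10 mm thick; above it a plain barrel 60 mm across, 40 mm high: grasp it there. Body 50 mm high, post on top not counted. Starts standing flange down on the bench. x axis: towards the brass post; z: up along the bore
- drum_foot (a point): centre of the drum's underside. A bore 18 mm across goes right through. Out of sight, a straight slot 11 mm wide and 10 mm deep is milled across the underside through the axis, 72 mm long; either half of it can take the drive pin. Nothing on top shows at what angle it lies
- post_top (a point): centre of the top of the polished brass anchor post on the drum's flat top, 24 mm from the axis: 10 mm across, 22 mm high, its top 72 mm above the drum's underside. Pushed squarely (across the line from axis to post) it turns the drum on the shaft, half a turn at most, against 2 to 8 N; a push that slants towards or away from the axis jams the drum
- shaft_top (a point): tip of the upright shaft of the wire-drawing machine (green box, about 82 mm high, controls facing the robot). Fixed oiled shaft, 16 mm across, its last 5 mm tapered to 10 mm; it stands 48 mm above the drive plate. z up, x towards the machine's motor. A die holder and rollers stand 110 mm and more to the machine's +y side, their tops below this tip
- plate (a point): centre of the top of the drive plate, a flat steel disc 88 mm across round the shaft's foot, on which the drum's flange must sit. Neither plate nor shaft turns
- pin_circle (a point): point on the shaft's axis, 8.5 mm above the plate: height of the flat, bevelled end of the oiled brass drive pin, 8 mm across, fixed in the plate 20 mm from the axis at an angle that is not measured. A drum let go with its slot elsewhere rests on it, 7 to 8 mm too high, leaning a few degrees. Once its slot is over the pin it drops by its own weight and turns no further
- block: bystander: dark steel bench block 100 x 75 x 38 mm with a piece of filigree on it; origin under its centre
- die_tray: bystander: light wooden block 115 x 70 x 28 mm holding eight round brass dies; origin under its centre
- pliers: bystander: flat pliers with red handles, 140 mm long, 12 mm high; origin under the pivot
- tweezers: bystander: steel tweezers 165 mm long, 9 mm high; origin under the middle
- hammer: bystander: small hammer with a wooden handle, 240 mm long; origin under its middle
- jar: bystander: amber jar with a black cap, 60 mm across, 55 mm high; origin under its centre

How it is judged (in metres and radians):
On the way:
1. the drum has been lowered over the shaft (horizontal distance between drum_c and shaft_top below 0.006 m and z of drum_c in the frame of shaft_top below 0.01 m), for 0.1 s.
At the end, for the whole second after the job is handed in: The drum sits on the machine's shaft, flange down: its centre within 3 mm of the shaft's axis and within 1.5 mm of fully down on the drive plate (23 mm below the shaft's tip), level within 1.4 degrees, at rest (horizontal distance between drum_c and shaft_top below 0.003 m and z of drum_c in the frame of shaft_top between -0.025 and -0.0215 m and angle between drum_c's own z axis and vertical below 0.025 rad and linear speed of drum below 0.01 m/s); the robot touches nothing.
It fails at once if the drum falls onto the machine (over 0.65 m/s down the shaft) instead of being lowered (horizontal distance between drum_c and shaft_top below 0.03 m and z of drum_c in the frame of shaft_top below 0.03 m and linear speed of drum above 0.65 m/s).
It fails at once if one of the other things on the bench is moved by more than 30 mm (distance of any of block, die_tray, pliers, tweezers, hammer, jar from where it was at the start of the episode above 0.03 m).
It also fails if it takes over 64 s, if anything falls off the work surface, if the arm or the gripper's body presses on something with over 40 N, if the wrist force passes 120 N, or if a joint passes its speed limit or range.

### The arm

A 6-joint arm with a two-finger parallel gripper is mounted at the origin on the work surface. World frame = base frame: x ahead of the robot, y to its left, z up, the work surface at z = 0. Lengths are in m, angles in degrees, forces in N, time in s.
With the tool pointing down it reaches from about 0.3 to 0.75 m from the base axis. Payload 8.5 kg.
Tool frame: the origin (TCP) lies midway between the tips of the shut fingers; the grasp point (between the pads) lies 19 mm behind it (env.grip_depth is the distance from the TCP to the grasp point, in m); y points along the fingers, x is the direction in which the jaws open and shut, and the axes are right-handed (so a half turn about y gives the same grasp; the last joint's range is limited). The gripper opens to 85 mm and grips with 20 to 120 N. Pads are 22 mm wide; open, the fingers measure 114 mm over their backs; the gripper's body (76 mm by 85 mm) begins 54 mm behind the grasp point. The pads swing forward as they close: fully open they stand 13 mm farther back than shut.
Start: joints at [55.159, 21.807, 74.336, -0, 83.858, -12.336], TCP at [0.211, 0.508, 0.231] pointing down, gripper open.
Joint ranges: [-178.18, 178.18], [-50.72, 133.34], [12.68, 142.11], [-81.47, 261.47], [9.98, 163.14], [-165.26, 165.26]. Speed limits (degrees/s): [136.94, 136.94, 180, 180, 180, 180].

### API

Orientations are given as a 3x3 rotation matrix whose columns are the frame's x, y, z axes.
In Python, from rig import env gives the robot as it stands.
- The arm moves only by the shell command python3 -m inch 'ROWS' [FORCE]. ROWS is JSON, a list that holds one entry, the list of rows, each a list of 7 numbers: the gripper command: -1 is shut, 1 is fully open, values between are in proportion, then the shift along the world's x, y, z in cm, then the turn, a rotation vector about the world's x, y, z in degrees. In form: [[[grip, dx, dy, dz, rx, ry, rz], ...]]. A call has 1 to 20 rows; each row is the pose to reach, as a shift and turn from the pose commanded when the call began; what a row does not reach only later rows make up. A row lasts 1/8 s, in which the tool goes at most 62.5 mm and 10.7 degrees, less where a joint would pass 70% of its speed; a pose out of reach is approached as far as the arm can. A call with a gripper value outside its range is refused whole. The fingers move at their own pace and stop on an object; FORCE is the grip in N (left out, the last holds). Time passes only in rows, so rows that repeat a pose let the fingers close. It gives the time, the measured TCP pose, the force and the opening at its end, in the units of the state.
- env.observe(): the state, without advancing time (a new reading comes with each control period).
- env.get_image(name): name is "side" or "top" or "wrist"; returns a dict with "frame" (480x640x3 uint8, red, green, blue), "mtx" (3x3 intrinsics, pixels), "rvec" (rotation vector, rad) and "tvec" (3), from world to camera coordinates, as OpenCV has them. Camera axes: x right, y down, z forward; pixel columns grow to the right and rows downward; lengths in m; the calibration is good to about 2 mm. A picture is of the moment at which its call begins. There is no depth.
- env.close_job(): hands the job in, once; it reports no verdict.
The state is a dict: "time_s": time; "q": joint angles; "qvel": joint speeds; "joint_efforts": joint torques, N m; "position": TCP position; "tool_rot": TCP orientation; "ft_force": force on the tool from outside, world axes, zero at the start; "wrist_torque": the same for the moment, N m; "grip_width": finger opening in m.
Only numpy, scipy, OpenCV 4.12 (cv2) and the standard library are available. Lean on these libraries where they do the work, as an engineer would, in place of code of your own. Each camera call takes 0.05 s, during which the arm holds its last target.

## Working session

There is one attempt and no reset: what is moved stays moved. The work goes in short steps, Python scripts to look and compute and a shell command to move; the robot and the scene stay as the last step left them, time stands still between calls to the robot, and variables do not carry over. Pictures are saved under pics/ and viewed, and the job is handed in when it is done.

```bash
mkdir -p pics; ls
python3 - <<'E'
from rig import env
import cv2
print(env.observe())
for n in ["side","top","wrist"]:
    d=env.get_image(n); cv2.imwrite(f"pics/{n}0.png",d["frame"][:,:,::-1]); print(n,d["mtx"].tolist(),d["rvec"],d["tvec"])
E
```

```text
pics
{'time_s': 0.0, 'q': array([ 5.51596891e+01,  2.18426428e+01,  7.43871476e+01, -1.61767692e-03,
        8.38591525e+01, -1.23348072e+01]), 'qvel': array([-0.00854123,  0.01297634,  0.10932325, -0.07212102, -0.01110573,
       -0.05485276]), 'joint_efforts': array([ 7.18338488e-04, -4.48462307e+01, -2.31280982e+01, -1.27184467e-04,
        4.74820670e-03,  1.62826586e-05]), 'position': array([0.21034247, 0.50785107, 0.23068221]), 'tool_rot': array([[ 3.82768708e-01, -8.63801584e-04, -9.23843802e-01],
       [ 9.23842951e-01, -1.29012107e-03,  3.82769562e-01],
       [-1.52250731e-03, -9.99998795e-01,  3.04199031e-04]]), 'ft_force': array([-0.47329388, -0.01002506, -0.91245238]), 'wrist_torque': array([ 0.02406205,  0.01671143, -0.02630237]), 'grip_width': 0.08594915406175835}
side [[496.0987184796834, 0.0, 318.8130258412018], [0.0, 496.0987184796834, 230.677412649528], [0.0, 0.0, 1.0]] [ 2.16920429 -0.53010254  0.26576268] [-0.58171482  0.17194098  0.87139939]
top [[459.9040751978386, 0.0, 319.5296624470775], [0.0, 459.9040751978386, 242.69155684702423], [0.0, 0.0, 1.0]] [ 2.12191349 -2.16096148  0.20741326] [-0.15475274  0.58989917  0.89326199]
wrist [[357.7035658091784, 0.0, 314.0092308941146], [0.0, 357.7035658091784, 238.1304416328434], [0.0, 0.0, 1.0]] [-2.39549862 -1.59981798 -0.2417393 ] [-0.54899869 -0.03744876  0.37931294]
```

View pics/side0.png

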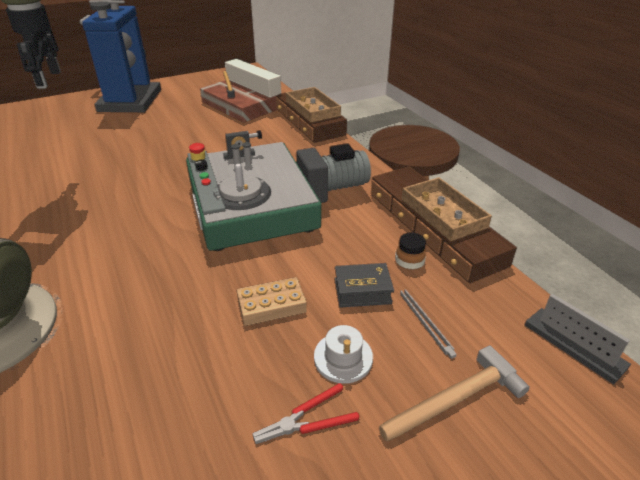

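View pics/top0.png

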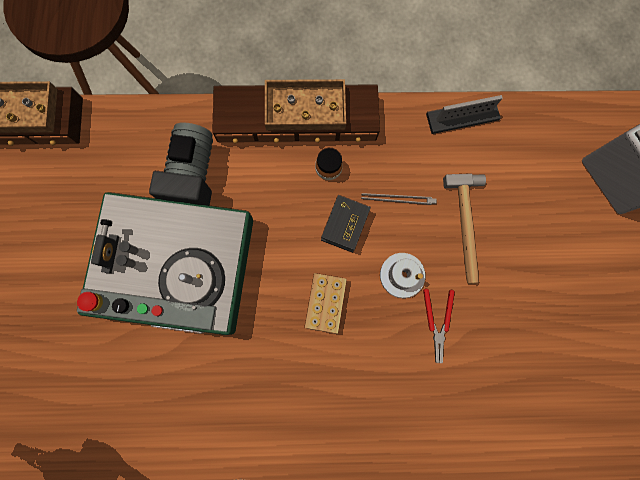

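View pics/wrist0.png

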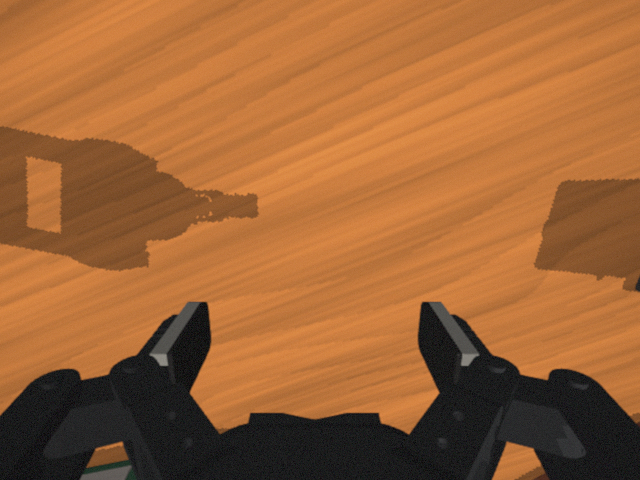

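Run:
```python
import cv2
s=cv2.imread("pics/side0.png");t=cv2.imread("pics/top0.png")
def c(im,x,y,w,h,n,k): cv2.imwrite(n,cv2.resize(im[y:y+h,x:x+w],None,fx=k,fy=k,interpolation=cv2.INTER_CUBIC))
c(s,190,130,100,90,"pics/s_m.png",8)
c(s,300,315,90,75,"pics/s_d.png",8)
c(t,150,235,90,75,"pics/t_m.png",8)
c(t,365,240,90,75,"pics/t_d.png",8)
```

```text
(no output)
```

View pics/s_m.png

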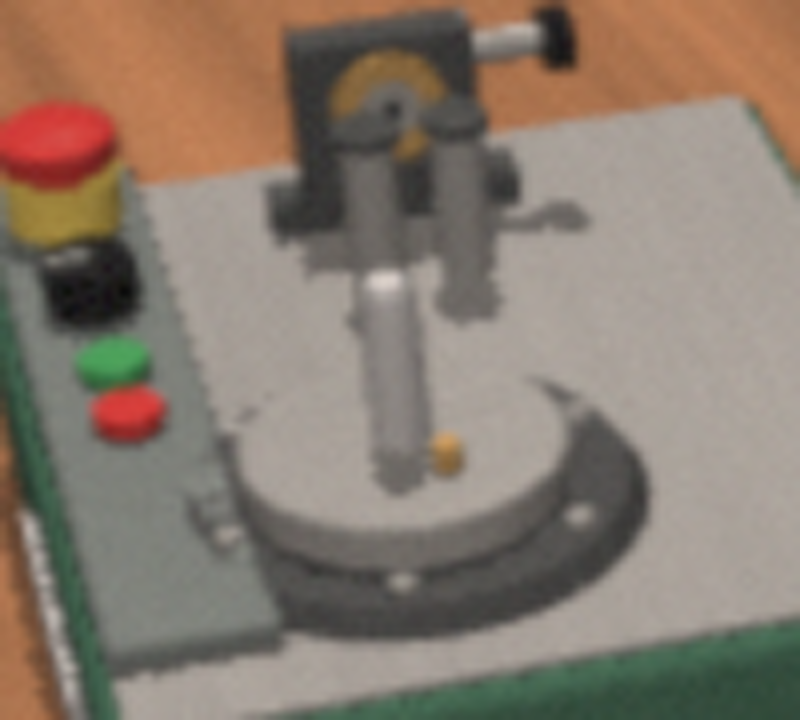

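View pics/s_d.png

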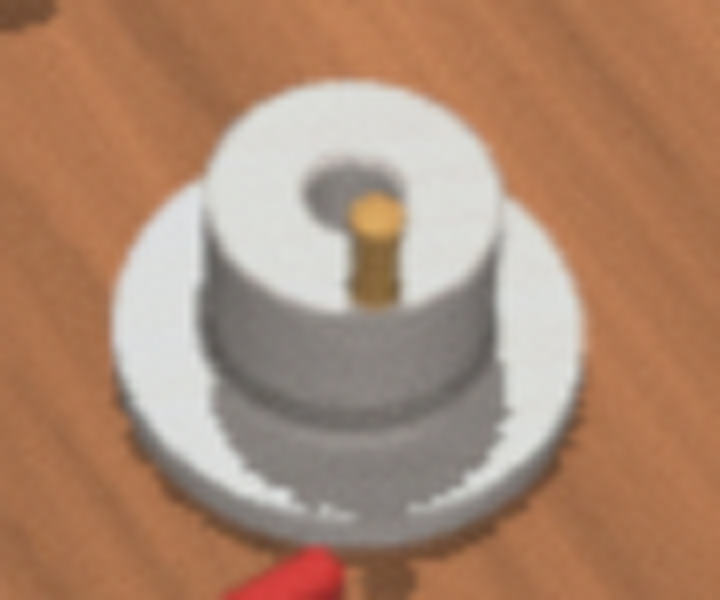

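View pics/t_m.png

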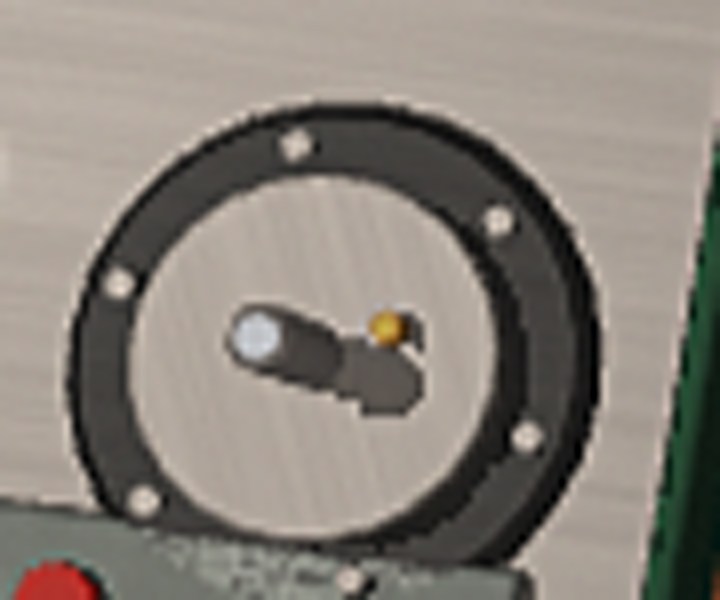

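View pics/t_d.png

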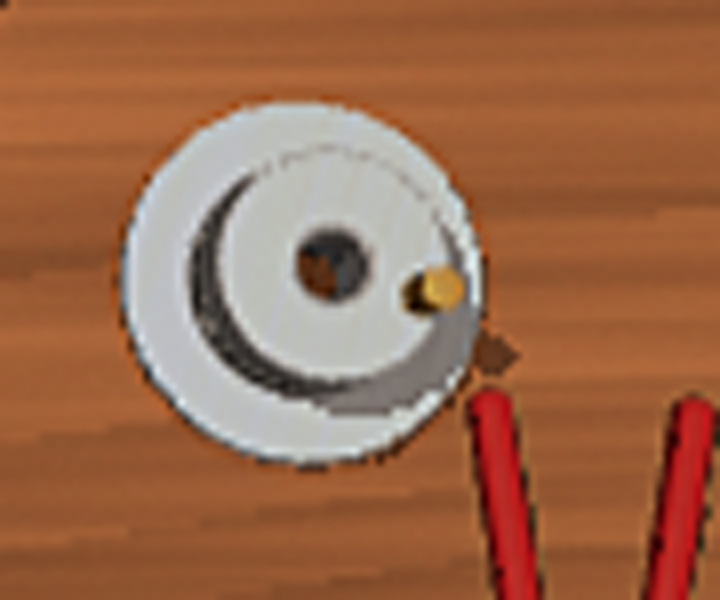

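```bash
cat > h.py <<'E'
import numpy as np, cv2
from rig import env
def cams():
    return {n:env.get_image(n) for n in ("side","top")}
def P(d):
    R=cv2.Rodrigues(np.array(d["rvec"]))[0]; return d["mtx"]@np.c_[R,np.ravel(d["tvec"])]
def tri(C,s,t):
    X=cv2.triangulatePoints(P(C["side"]),P(C["top"]),np.array(s,float).reshape(2,1),np.array(t,float).reshape(2,1)).ravel()
    return X[:3]/X[3]
def atz(d,p,z):
    R=cv2.Rodrigues(np.array(d["rvec"]))[0]; t=np.ravel(d["tvec"]); o=-R.T@t
    r=R.T@np.linalg.inv(d["mtx"])@np.array([*p,1.]); return o+r*(z-o[2])/r[2]
def proj(d,X): return cv2.projectPoints(np.array(X,float).reshape(-1,3),np.array(d["rvec"]),np.array(d["tvec"]),d["mtx"],None)[0].reshape(-1,2)
E
python3 - <<'E'
from h import *
np.set_printoptions(precision=4,suppress=True)
C=cams()
for n,s,t,z in [("drumtop",(343.7,338.8),(406.06,272.7),.05),("post",(346.7,341.4),(419.8,275.8),.072),("shaft",(237.8,164.8),(181.7,276.6),None),("plate",(239.9,186.1),(188.8,279.2),None),("pin",(245.3,184.3),(197.8,275.6),None)]:
    X=tri(C,s,t);print(n,X, z and (atz(C["side"],s,z),atz(C["top"],t,z)))
E
```

```text
drumtop [ 0.5225 -0.3421  0.0466] (array([ 0.521 , -0.3445,  0.05  ]), array([ 0.5222, -0.3413,  0.05  ]))
post [ 0.5138 -0.3648  0.0689] (array([ 0.5126, -0.3671,  0.072 ]), array([ 0.5132, -0.3639,  0.072 ]))
shaft [0.5116 0.087  0.1506] None
plate [0.5115 0.0879 0.0981] None
pin [0.517  0.0673 0.1124] None
```

```bash
python3 -m inch '[[[1,31.2,-85.1,0,0,0,0],[1,31.2,-85.1,0,0,0,0],[1,31.2,-85.1,0,0,0,0],[1,31.2,-85.1,0,0,0,0],[1,31.2,-85.1,0,0,0,0],[1,31.2,-85.1,0,0,0,0],[1,31.2,-85.1,0,0,0,0],[1,31.2,-85.1,0,0,0,0],[1,31.2,-85.1,0,0,0,0],[1,31.2,-85.1,0,0,0,0],[1,31.2,-85.1,0,0,0,0],[1,31.2,-85.1,0,0,0,0],[1,31.2,-85.1,0,0,0,0],[1,31.2,-85.1,0,0,0,0],[1,31.2,-85.1,0,0,0,0],[1,31.2,-85.1,0,0,0,0],[1,31.2,-85.1,-4,0,0,0],[1,31.2,-85.1,-8,0,0,0],[1,31.2,-85.1,-8,0,0,0]]]'
python3 - <<'E'
from h import *
d=env.get_image("wrist");cv2.imwrite("pics/w1.png",d["frame"][:,:,::-1])
print(proj(d,[[.522,-.343,.05],[.5135,-.3655,.072]]), env.observe()["q"])
E
```

```text
time_s: 2.62
position: [0.5214, -0.341, 0.1492]
tool_rot: [[0.382, -0.004, -0.924], [0.924, 0.004, 0.382], [0.002, -1.0, 0.006]]
ft_force: [0.2, 0.5, 0.8]
grip_width: 0.085
[[312.0291057  242.61450917]
 [274.98893526 254.01874473]] [-4.40588730e+01  3.28203087e+01  6.89410255e+01  5.68397811e-03
  7.83195318e+01 -1.11596096e+02]
```

View pics/w1.png

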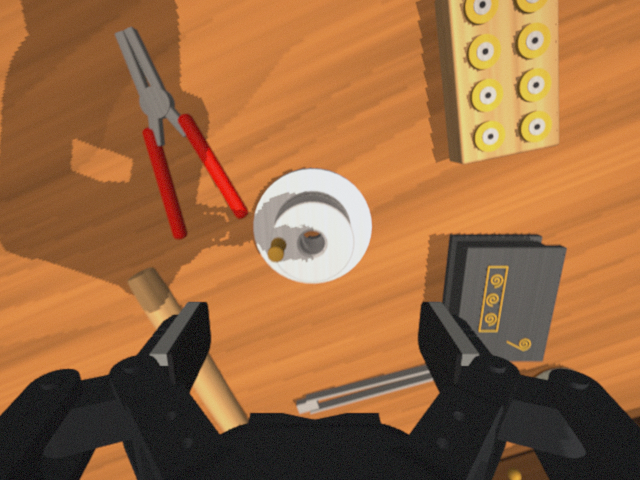

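Run:
```python
from h import *
w=cv2.imread("pics/w1.png")
cv2.imwrite("pics/w1c.png",cv2.resize(w[160:290,245:385],None,fx=5,fy=5,interpolation=cv2.INTER_CUBIC))
d=env.get_image("wrist")
for p in [(313,240),(313,238),(313,242)]: print(atz(d,p,.05))
```

```text
[ 0.52242508 -0.34323068  0.05      ]
[ 0.52104366 -0.34265726  0.05      ]
[ 0.5238113  -0.34380609  0.05      ]
```

View pics/w1c.png

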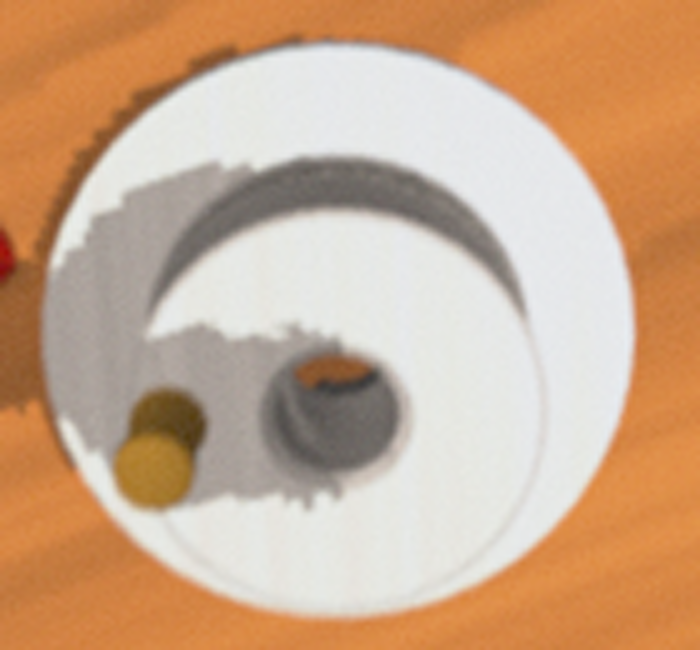

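```bash
python3 -m inch '[[[1,0,0,-5,0,0,0],[1,0,0,-9,0,0,0],[1,0,0,-11.5,0,0,0],[1,0,0,-13,0,0,0],[1,0,0,-13.8,0,0,0],[1,0,0,-13.8,0,0,0],[1,0,0,-13.8,0,0,0]]]'
python3 - <<'E'
from h import *
for n in ("side","wrist"):
    d=env.get_image(n);f=d["frame"][:,:,::-1]
    if n=="side": f=cv2.resize(f[250:430,230:470],None,fx=3,fy=3,interpolation=cv2.INTER_CUBIC)
    cv2.imwrite(f"pics/{n}2.png",f)
print(env.observe()["position"])
E
```

```text
time_s: 3.6
position: [0.5229, -0.3433, 0.0144]
tool_rot: [[0.383, 0.001, -0.924], [0.924, -0.001, 0.383], [-0.001, -1.0, -0.002]]
ft_force: [0.2, 0.5, 0.9]
grip_width: 0.0852
[ 0.52280065 -0.34317708  0.01411613]
```

View pics/side2.png

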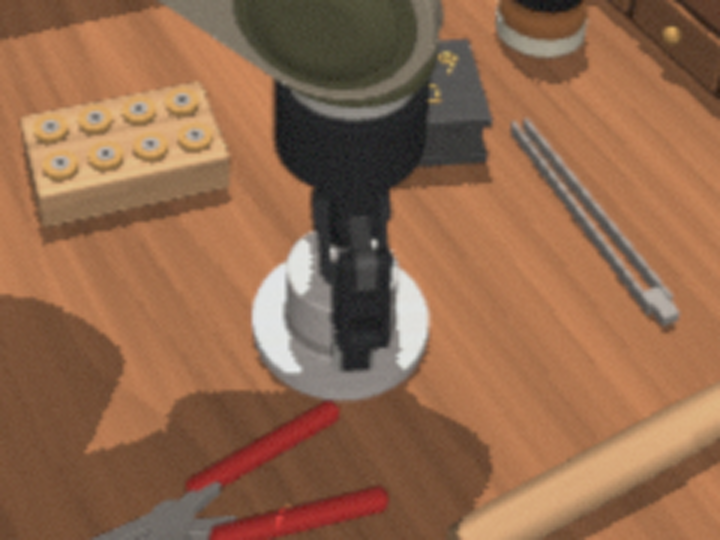

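View pics/wrist2.png

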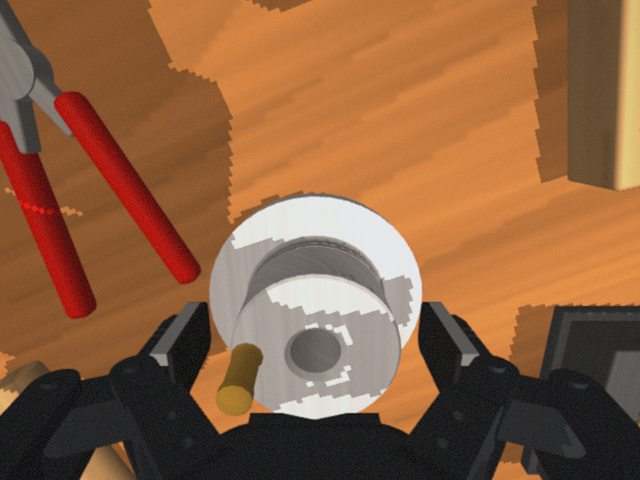

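Run:
```python
from h import *
d=env.get_image("wrist")
for p in [(316,351),(317,352),(235,401)]: print(atz(d,p,.05),atz(d,p,.072))
```

```text
[ 0.52027067 -0.34192726  0.05      ] [ 0.50605779 -0.33617937  0.072     ]
[ 0.52077339 -0.34176168  0.05      ] [ 0.50645622 -0.33604814  0.072     ]
[ 0.52848732 -0.37705964  0.05      ] [ 0.51256986 -0.36402339  0.072     ]
```

```bash
python3 -m inch '[[[-1,-0.1,0.0,-13.8e-9,0,0,0],[-1,-0.1,0,0,0,0,0],[-1,-0.1,0,0,0,0,0],[-1,-0.1,0,0,0,0,0],[-1,-0.1,0,0,0,0,0],[-1,-0.1,0,0,0,0,0],[-1,-0.1,0,0,0,0,0]]]' 60
```

```text
time_s: 4.62
position: [0.5216, -0.3431, 0.0139]
tool_rot: [[0.383, 0.0, -0.924], [0.924, -0.0, 0.383], [-0.0, -1.0, -0.0]]
ft_force: [-1.3, 0.5, 4.5]
grip_width: 0.0584
```

```bash
python3 -m inch '[[[-1,0,0,2,0,0,0],[-1,0,0,7,0,0,0],[-1,0,0,13,0,0,0],[-1,0,2,18,0,0,0],[-1,0,7,18.5,0,0,0],[-1,-0.2,13,18.5,0,0,0],[-1,-0.5,19,18.5,0,0,0],[-1,-0.7,25,18.5,0,0,0],[-1,-0.8,31,18.5,0,0,0],[-1,-0.9,36,18.5,0,0,0],[-1,-1,40,18.5,0,0,0],[-1,-1,42,18.5,0,0,0],[-1,-1,43,18.5,0,0,0],[-1,-1,43,18.5,0,0,0],[-1,-1,43,18.5,0,0,0]]]'
python3 - <<'E'
from h import *
s=env.observe();print(s["position"],s["q"],s["ft_force"],s["wrist_torque"],s["grip_width"])
for n in ("side","wrist","top"):
    d=env.get_image(n);f=d["frame"][:,:,::-1]
    if n=="side": f=cv2.resize(f[60:240,150:350],None,fx=4,fy=4,interpolation=cv2.INTER_CUBIC)[:600]
    cv2.imwrite(f"pics/{n}3.png",f)
E
```

```text
time_s: 6.5
position: [0.5116, 0.0863, 0.1981]
tool_rot: [[0.384, -0.0, -0.923], [0.923, -0.0, 0.384], [-0.0, -1.0, 0.0]]
ft_force: [0.5, 0.0, -5.0]
grip_width: 0.058
[0.51156979 0.08629478 0.1981284 ] [-3.50733308e+00  2.02867103e+01  8.25304102e+01 -1.61812899e-02
  7.72050247e+01 -7.09463338e+01] [ 0.53749333  0.03386264 -5.04668564] [-0.02876347  0.00605037  0.02923357] 0.057985669571553385
```

View pics/side3.png

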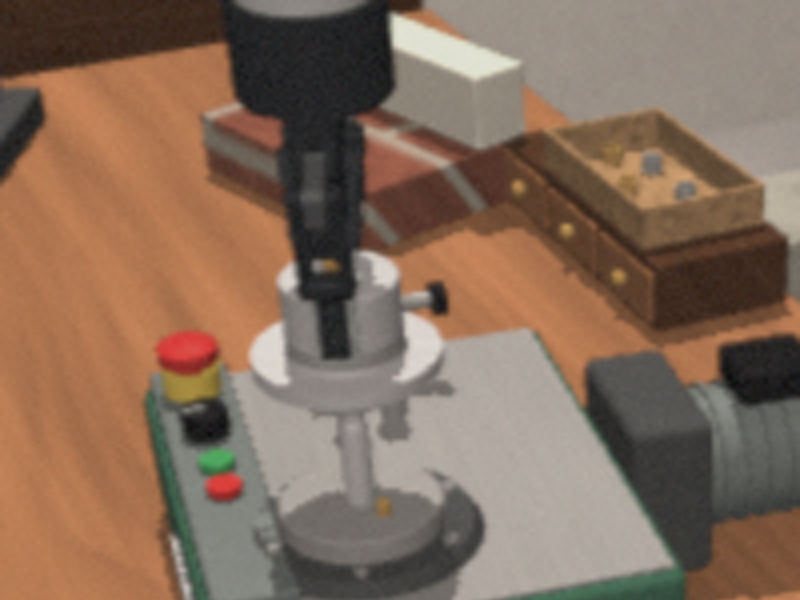

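View pics/wrist3.png

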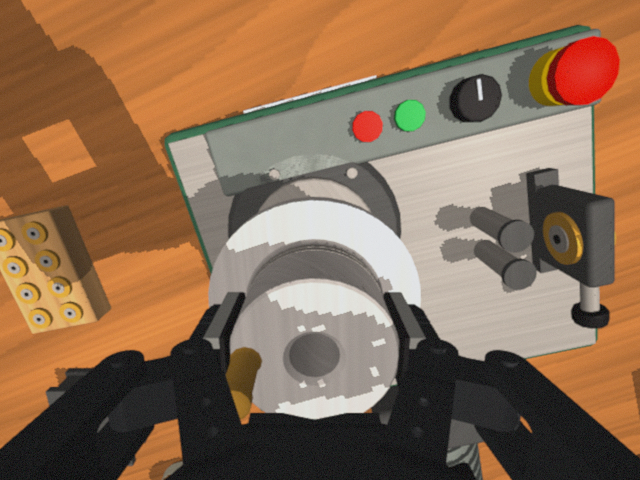

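View pics/top3.png

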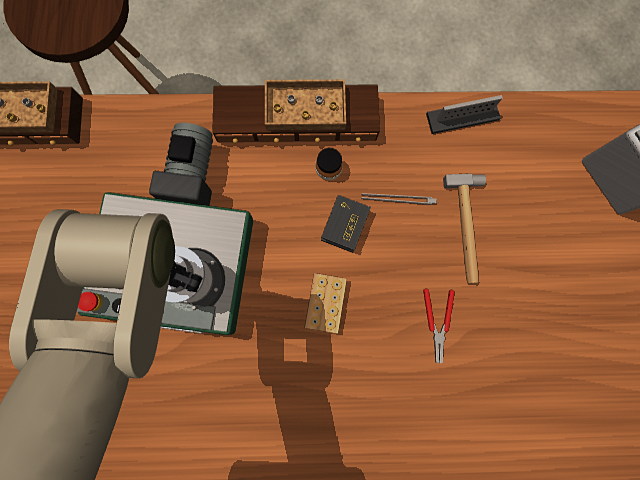

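```bash
cat > ov.py <<'E'
from h import *
def ov(c,zu,tag,n="side",box=(190,110,100,75),k=8,extra=[]):
    d=env.get_image(n); x,y,w,h=box
    f=cv2.resize(np.ascontiguousarray(d["frame"][y:y+h,x:x+w,::-1]),None,fx=k,fy=k,interpolation=cv2.INTER_CUBIC)
    a=np.linspace(0,2*np.pi,90)
    for r,z,col in [(.048,zu+.01,(255,0,255)),(.048,zu,(255,0,0)),(.03,zu+.05,(0,255,255))]+extra:
        p=proj(d,np.c_[c[0]+r*np.cos(a),c[1]+r*np.sin(a),0*a+z])
        p=((p-[x,y]+.5)*k-.5)
        cv2.polylines(f,[np.round(p).astype(int).reshape(-1,1,2)],True,col,1)
    cv2.imwrite(f"pics/{tag}.png",f)
E
python3 - <<'E'
from ov import *
ov((.5116,.0863),.1842,"ovs")
ov((.5116,.0863),.1842,"ovt","top",(140,230,100,75))
E
```

```text
(no output)
```

View pics/ovs.png

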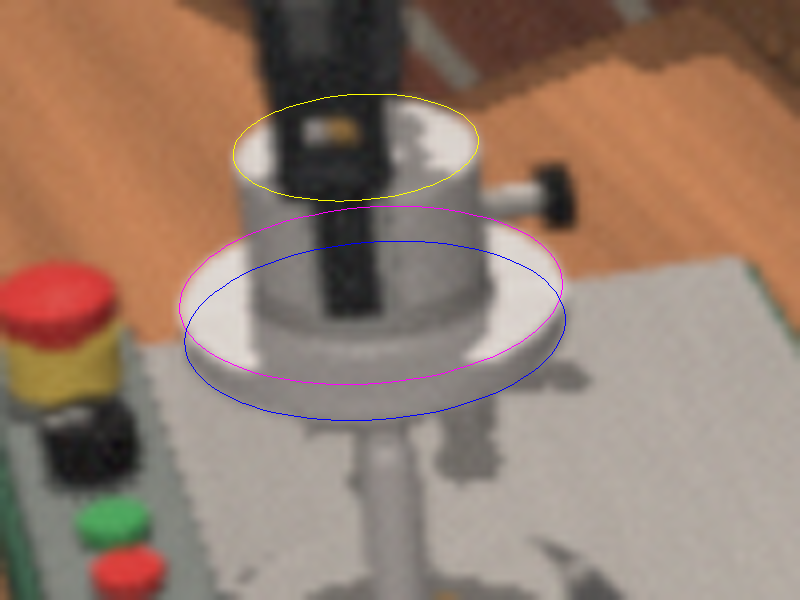

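View pics/ovt.png

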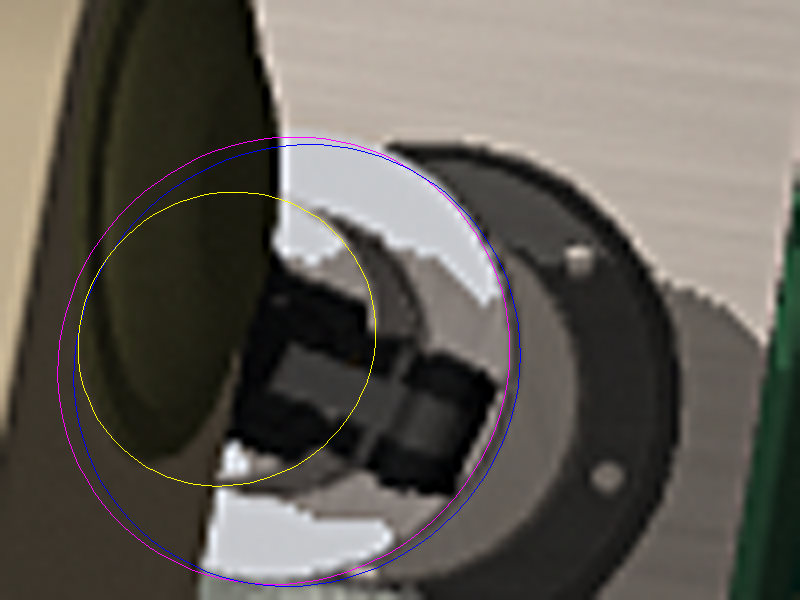

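```bash
python3 -m inch '[[[-1,0,0.1,-1,0,0,0],[-1,0,0.1,-2,0,0,0],[-1,0,0.1,-2.8,0,0,0],[-1,0,0.1,-3.3,0,0,0],[-1,0,0.1,-3.7,0,0,0],[-1,0,0.1,-4.1,0,0,0],[-1,0,0.1,-4.4,0,0,0],[-1,0,0.1,-4.4,0,0,0]]]'
python3 - <<'E'
from ov import *
s=env.observe();print(s["position"],s["ft_force"],s["wrist_torque"],s["grip_width"])
ov(s["position"],s["position"][2]-.0139,"ovs2")
E
```

```text
time_s: 7.75
position: [0.5111, 0.0878, 0.1539]
tool_rot: [[0.383, -0.001, -0.924], [0.924, -0.001, 0.383], [-0.001, -1.0, 0.001]]
ft_force: [-3.2, -5.1, -7.0]
grip_width: 0.0583
[0.51112944 0.08779758 0.15394375] [-3.20484234 -5.14747704 -6.97272086] [-0.84069481  0.53978306 -0.02043375] 0.05828177225599672
```

View pics/ovs2.png

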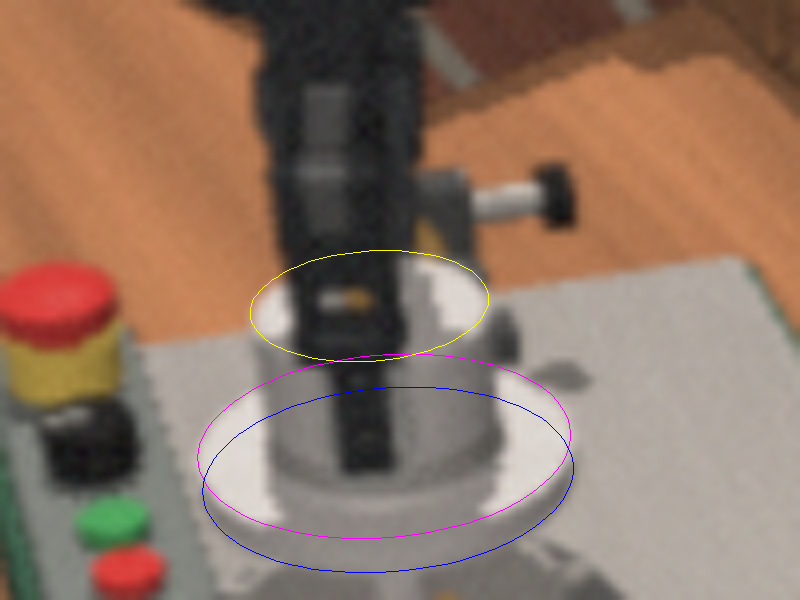

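```bash
python3 -m inch '[[[-1,-0.05,-0.1,0,0,0,0],[-1,-0.05,-0.1,-0.5,0,0,0],[-1,-0.05,-0.1,-1.1,0,0,0],[-1,-0.05,-0.1,-1.7,0,0,0],[-1,-0.05,-0.1,-2.2,0,0,0],[-1,-0.05,-0.1,-2.5,0,0,0],[-1,-0.05,-0.1,-2.5,0,0,0]]]'
```

```text
time_s: 8.68
position: [0.511, 0.0871, 0.1291]
tool_rot: [[0.383, -0.0, -0.924], [0.924, 0.0, 0.383], [-0.0, -1.0, 0.0]]
ft_force: [0.2, 0.5, -4.1]
grip_width: 0.0584
```

```bash
python3 -m inch '[[[-1,0,0,-0.2,0,0,0],[-1,0,0,-0.4,0,0,0],[-1,0,0,-0.5,0,0,0],[-1,0,0,-0.5,0,0,0]]]'
```

```text
time_s: 9.18
position: [0.511, 0.0871, 0.1243]
tool_rot: [[0.383, -0.0, -0.924], [0.924, 0.0, 0.383], [-0.0, -1.0, 0.0]]
ft_force: [0.4, 0.4, -4.4]
grip_width: 0.0582
```

```bash
python3 -m inch '[[[-1,0,0,-0.1,0,0,0],[-1,0,0,-0.2,0,0,0],[-1,0,0,-0.2,0,0,0]]]'
```

```text
time_s: 9.55
position: [0.511, 0.0871, 0.1222]
tool_rot: [[0.383, -0.0, -0.924], [0.924, -0.0, 0.383], [-0.0, -1.0, 0.0]]
ft_force: [0.3, 0.4, -4.8]
grip_width: 0.0582
```

```bash
python3 -m inch '[[[-1,0,0,-0.1,0,0,0],[-1,0,0,-0.2,0,0,0],[-1,0,0,-0.2,0,0,0]]]'
```

```text
time_s: 9.93
position: [0.511, 0.0871, 0.1202]
tool_rot: [[0.383, -0.0, -0.924], [0.924, 0.0, 0.383], [-0.0, -1.0, 0.0]]
ft_force: [-0.3, 0.6, -5.0]
grip_width: 0.0584
```

```bash
python3 -m inch '[[[-1,0,0,-0.1,0,0,0],[-1,0,0,-0.2,0,0,0],[-1,0,0,-0.2,0,0,0]]]'
```

```text
time_s: 10.3
position: [0.5112, 0.0871, 0.1189]
tool_rot: [[0.383, 0.001, -0.924], [0.924, -0.0, 0.383], [0.0, -1.0, -0.001]]
ft_force: [-2.7, 0.5, 2.7]
grip_width: 0.0586
```

Run:
```python
from ov import *
s=env.observe();print(s["position"],s["ft_force"],s["wrist_torque"],s["grip_width"])
ov(s["position"],s["position"][2]-.0139,"ovs3",box=(190,140,100,75),extra=[(.044,.0977,(0,255,0)),(.044,.105,(0,0,255))])
```

```text
[0.51119533 0.08707463 0.11885644] [-2.74542439  0.47334694  2.6887644 ] [-8.89184013e-02  4.24708563e-01  2.05261148e-04] 0.05859026036522896
```

View pics/ovs3.png

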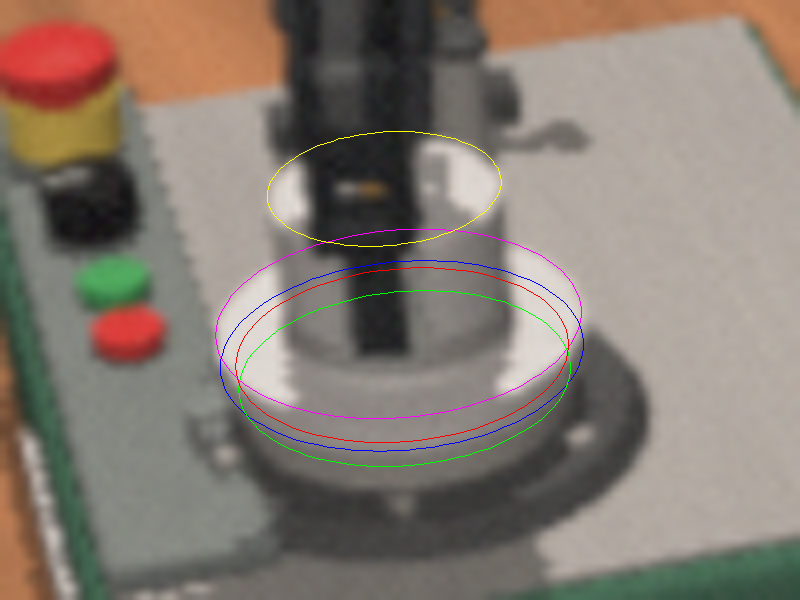

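```bash
python3 -m inch '[[[-1,0,0,0,0,0,-3],[-1,0,0,0,0,0,-6],[-1,0,0,0,0,0,-9],[-1,0,0,0,0,0,-12],[-1,0,0,0,0,0,-12]]]'
python3 - <<'E'
from ov import *
s=env.observe();print(s["position"],s["ft_force"],s["wrist_torque"],s["grip_width"])
E
```

```text
time_s: 10.98
position: [0.5116, 0.0872, 0.1191]
tool_rot: [[0.563, 0.002, -0.826], [0.826, -0.001, 0.563], [0.001, -1.0, -0.002]]
ft_force: [-1.8, -1.0, 5.6]
grip_width: 0.0583
[0.51156909 0.08716857 0.119141  ] [-1.83239362 -0.98295217  5.63171622] [0.30424297 0.04647333 1.90608219] 0.058254387128305114
```

```bash
python3 -m inch '[[[-1,0,0,0,0,0,4],[-1,0,0,0,0,0,8],[-1,0,0,0,0,0,11],[-1,0,0,0,0,0,11]]]'
python3 - <<'E'
from ov import *
s=env.observe();print(s["position"],s["ft_force"],s["wrist_torque"],s["grip_width"])
d=env.get_image("wrist");cv2.imwrite("pics/w5.png",d["frame"][:,:,::-1])
ov(s["position"],s["position"][2]-.0139,"ovt5","top",(150,225,100,75))
E
```

```text
time_s: 11.48
position: [0.5111, 0.0871, 0.1189]
tool_rot: [[0.398, 0.001, -0.917], [0.917, -0.0, 0.398], [0.0, -1.0, -0.001]]
ft_force: [-2.2, 1.1, 5.9]
grip_width: 0.0584
[0.51111606 0.08714807 0.11893958] [-2.20849582  1.08950542  5.9362314 ] [-0.11952766  0.59351518  0.02005235] 0.05838204936072696
```

View pics/w5.png

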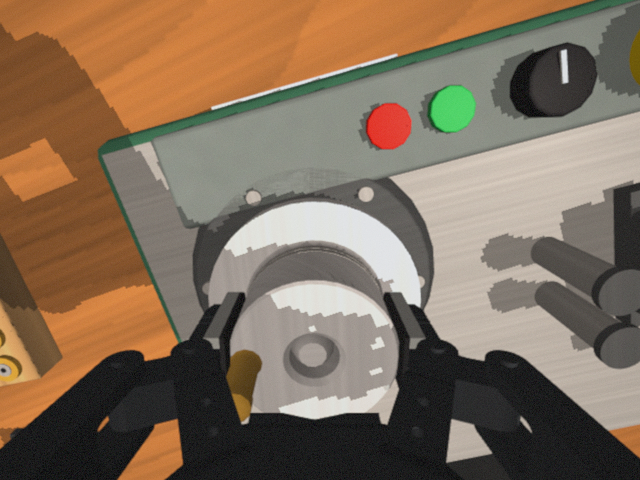

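View pics/ovt5.png

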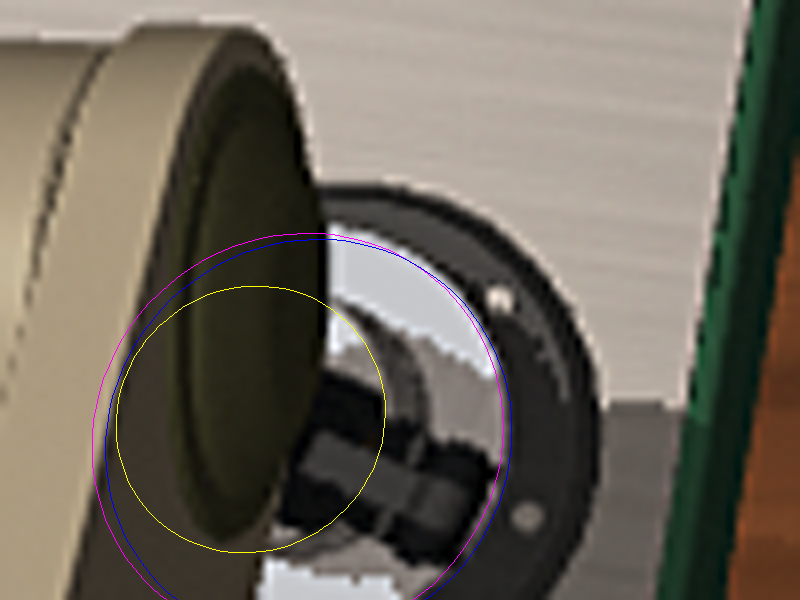

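```bash
python3 -m inch '[[[-1,0,0,0,0,0,1],[0,0,0,0,0,0,1],[1,0,0,0,0,0,1],[1,0,0,0,0,0,1],[1,0,0,0,0,0,1],[1,0,0,0,0,0,1]]]'
python3 - <<'E'
from ov import *
s=env.observe();print(s["position"],s["ft_force"],s["wrist_torque"],s["grip_width"])
E
```

```text
time_s: 12.32
position: [0.5111, 0.0871, 0.1183]
tool_rot: [[0.383, 0.0, -0.924], [0.924, 0.0, 0.383], [0.0, -1.0, -0.0]]
ft_force: [-0.0, -0.3, 1.2]
grip_width: 0.0848
[0.51107175 0.08708988 0.11827113] [-0.01213012 -0.27349028  1.24030507] [ 0.01716784 -0.01064932 -0.00826163] 0.08476863616809
```

```bash
python3 -m inch '[[[1,0,0,3,0,0,0],[1,0,0,7,0,0,0],[1,0,0,11,0,0,0],[1,-5,-5,14,0,0,0],[1,-10,-10,14,0,0,0],[1,-10,-15,14,0,0,0],[1,-10,-20,14,0,0,0],[1,-10,-20,14,0,0,0]]]'
python3 - <<'E'
from ov import *
s=env.observe();print(s["position"])
c=(.5111,.0871)
ov(c,.105,"ovs6",box=(190,130,100,75))
ov(c,.105,"ovt6","top",(150,235,100,75))
E
```

```text
time_s: 13.32
position: [0.4108, -0.1158, 0.2583]
tool_rot: [[0.388, 0.0, -0.922], [0.922, -0.001, 0.388], [-0.0, -1.0, -0.0]]
ft_force: [-0.2, -0.1, -0.3]
grip_width: 0.0852
[ 0.41077953 -0.11584701  0.25826296]
```

View pics/ovs6.png

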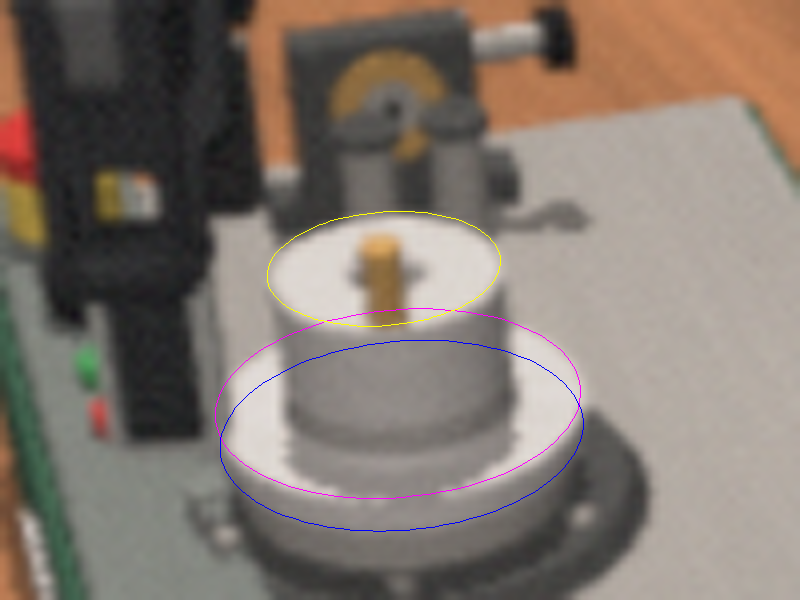

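View pics/ovt6.png

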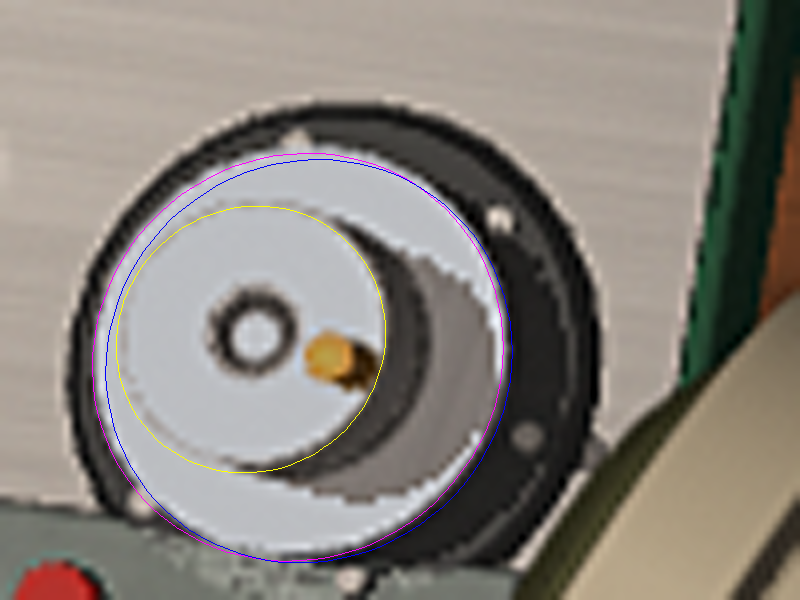

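Run:
```python
from h import *
c=(.5111,.0871)
for n,box,k in (("side",(205,150,70,60),11),("top",(155,245,70,60),11)):
    f=np.mean([env.get_image(n)["frame"][:,:,::-1].astype(float) for _ in range(4)],0)
    x,y,w,h=box; g=f[y:y+h,x:x+w]
    g=np.clip(255*(g/255)**.6,0,255).astype(np.uint8)
    cv2.imwrite(f"pics/{n}7.png",cv2.resize(g,None,fx=k,fy=k,interpolation=cv2.INTER_CUBIC)[:600])
```

```text
(no output)
```

View pics/side7.png

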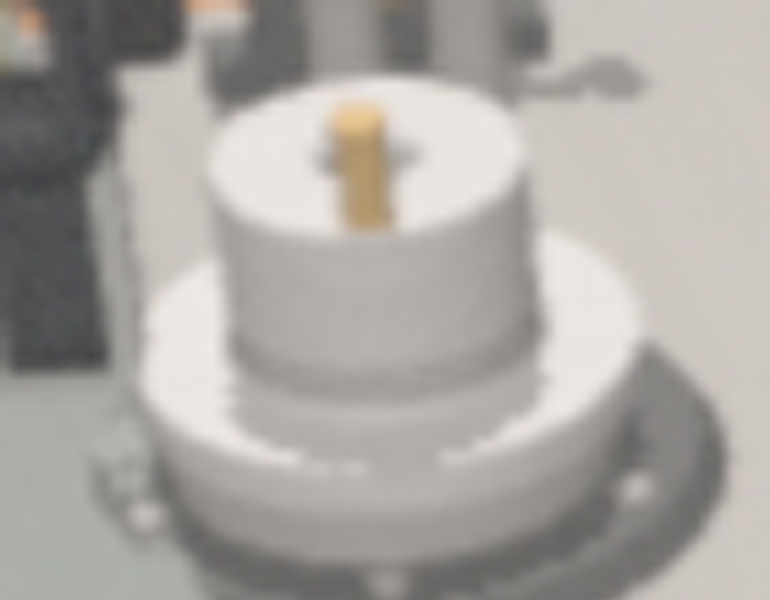

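View pics/top7.png

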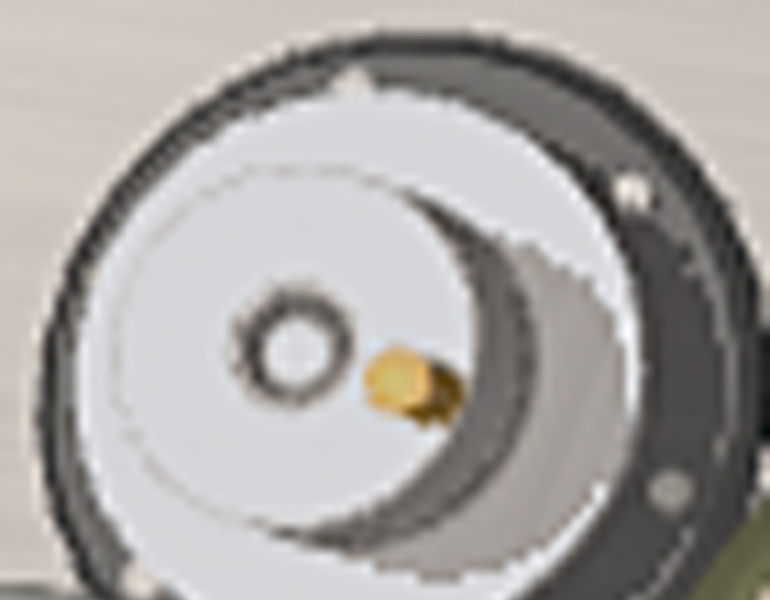

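Run:
```python
from rig import env
print(env.observe()["time_s"]); print(env.close_job())
```

```text
13.825
the job is handed in; nothing more can be done
None
```

The drum is on the machine's shaft, flange down and, from all I could check, fully down on the drive plate. I handed the job in at 13.8 s of the 64 s allowed.

I gripped the barrel, lowered the drum slowly over the shaft and released it. No real search for the slot was needed. It appears to have met the drive pin by luck on the way down: a 12° test turn was blocked at about 1.9 N m, and the drum had not slipped in the jaws when I turned it back.

**Last checks before hand-in:**
- **Height:** In the side view the barrel top is at row 163.7. Fully down should be about 164.0, and resting on the pin about 160.6. The flange's front edge is at row 192.7, against an expected 192.9 when fully down.
- **Level:** I saw no gap or lean in the side or top views. I did not measure the tilt angle.
- **Gripper and bystanders:** The gripper is open and clear in the air. I touched nothing else on the bench, and in my last full pictures, taken before the drum was lowered, nothing had moved. I did not measure their positions again afterwards.

**One disagreement:** The drum's underside stopped at about 0.105 m by the arm's position. The cameras put the drive plate between 0.098 and 0.104 m. That could not by itself tell "on the plate" from "on the pin", so I relied on the before-and-after pixel comparison and the blocked turn.

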